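Check the turntable's emergency stop

TASK

Check the emergency stop of the painting turntable: press the winged mushroom button fully in until it latches, then twist it clockwise (seen from above) by pushing one of its wings with a fingertip until it springs back out, then press the flat round reset button on the other box fully in and let it go. Press gently, do not grip the button or anything else, and leave the figurine, jar, brush cup and palette where they stand.

Things in the scene. Friction and masses are not known exactly. Their poses are not given: they have to be found in the camera images.
- stop_station: Grey box fixed to the bench, 80 x 80 mm, 55 mm high, carrying the mushroom stop button upright in the middle of its top. Origin: centre of its underside; z up. It stands on the bench left or right of the reset box, turned up to about 35 degrees either way. At rest the button's two wings point along the box's +x and -x.
- stop_top (a point): Centre of the top of the mushroom head (moves with it), 93 mm above the bench when out, 85 mm when latched in. The head is black plastic: a low dome 40 mm across and 18 mm high with two straight wings on opposite sides, reaching 39 mm from the axis, 12 mm wide and 14 mm high from the head's underside. The underside is 20 mm above the box when out and 12 mm when latched; below it is only a stem 16 mm across and a collar 34 mm across and 6 mm high on the box.
- wing_a (a point): Mid-height point of the wing on the box's +x side, 32 mm from the button's axis and 11 mm below stop_top; moves with the head.
- wing_b (a point): The same on the opposite wing (box's -x side).
- stop_push (a joint): How far the mushroom head is pressed in: 0 out, 0.008 m latched fully in. It takes about 3 to 5 N; past about 0.006 m it snaps in and stays in, released earlier it springs back. The stop at 0.008 is slightly soft (up to 3 mm more under strong pressure).
- stop_twist (a joint): Twist of the head clockwise seen from above, 0 at rest, at most 1.05 rad; a light spring turns it back to 0 when let go (a push of 1 to 4 N at a wing). When latched, twisting lifts the head along a cam by 8 mm per rad and it snaps out by itself after roughly 0.3 to 0.5 rad; twist at least 0.6 rad to be sure. It cannot be twisted while it is being held down, nor counter-clockwise.
- reset_station: The other grey box fixed to the bench, 80 x 80 mm, 55 mm high, carrying the reset button upright in the middle of its top. Origin: centre of its underside; z up.
- reset_push_top (a point): Centre of the top of the reset button, a flat black cylinder 28 mm across standing 22 mm above its box (77 mm above the bench) in a metal collar 44 mm across and 12 mm high.
- reset_push (a joint): How far the reset button is pressed: 0 out, 0.006 m fully in; sprung, fully in takes about 5 N.
- figurine: Painted figurine, 130 mm high, foot 64 mm across, standing loose on the turntable (a metal disc 170 mm across, 56 mm high) on the far side. Origin: centre of its underside.
- paint_jar: Small paint jar, 44 mm across, 60 mm high, loose on the bench between the two boxes. Origin: centre of its underside.
- brush_cup: White cup 72 mm across, 80 mm high, with brushes reaching 180 mm high, loose on the bench at the left. Origin: centre of its underside.
- palette: White paint dish 104 mm across, 14 mm high, loose on the bench at the right. Origin: centre of its underside.
Things that resemble listed ones, but are neither listed nor needed, are in the scene too. Several things have the shape of the brush_cup; the one meant has the colours described above. There is more than one size of the paint_jar; the one meant has the size given above.

How it is judged:
By the outcome, as a careful person would: the job done as asked, in the order asked, and still so for the second after the job is handed in, with the robot touching nothing.
It also fails if it takes over 61 s, if anything falls off the work surface, if the arm or the gripper's body presses on something with over 40 N, if the wrist force passes 120 N, or if a joint passes its speed limit or range.

ROBOT

A 6-joint arm with a two-finger parallel gripper is mounted at the origin on the work surface. World frame = base frame: x ahead of the robot, y to its left, z up, the work surface at z = 0. Lengths are in m, angles in degrees, forces in N, time in s.
With the tool pointing down it reaches from about 0.4 to 0.825 m from the base axis. Payload 7 kg.
Tool frame: the origin (TCP) lies at the very end of the fingers, on their centre line; the grasp point (between the pads) lies 19 mm behind it (ctrl.grip_depth is the distance from the TCP to the grasp point, in m); z points along the fingers, y is the line along which they close (so a half turn about z gives the same grasp; the last joint's range is limited). The gripper opens to 88 mm and grips with 3 to 60 N. Pads are 19 mm wide; open, the fingers measure 130 mm over their backs; the gripper's body (78 mm by 193 mm) begins 47 mm behind the grasp point.
Start: joints at [-47.607, 20.546, 0.682, 0, -70.136, -16.507], TCP at [0.295, -0.607, 0.227] pointing down, gripper open.
Joint ranges: [-176.03, 176.03], [-82.01, 121.73], [-58.28, 71.71], [-173.87, 95.51], [-174.79, -0.11], [-173.66, 173.66]. Speed limits (degrees/s): [136.94, 136.94, 172.46, 180, 180, 180].

INTERFACE

Orientations are given as [roll, pitch, yaw] about the fixed x, y, z axes, in that order (R = Rz(yaw) Ry(pitch) Rx(roll)).
In Python, from plant import get_obs, eyes, ctrl, spotter gives the robot as it stands.
- The arm moves only by the shell command python3 -m crank 'ROWS'. ROWS is JSON, one flat list of numbers, 7 for each row, row after row: the turn, a rotation vector about the tool's x, y, z in rad, then the shift along the tool's x, y, z in mm, then the opening, from 0 (shut) to 1 (fully open). A call has 1 to 5 rows; each row shifts and turns the commanded pose from where the row before left it, along the tool's axes as they then stand; what a row does not reach is not made up. A row lasts 1/8 s, in which the tool goes at most 62.5 mm and 10.7 degrees, less where a joint would pass 70% of its speed; a pose out of reach is approached as far as the arm can. A call is refused whole if a number of a shift passes 62.5 or a number of a turn 0.188, either way. A call with a gripper value outside its range is refused whole. The fingers move at their own pace and stop on an object; the grip force is fixed at half the most. Time passes only in rows, so rows that do not move let the fingers close. It gives the time, the measured TCP pose, the force, the opening and the grip force at its end, in the units of the state.
- get_obs(): the state, without advancing time (a new reading comes with each control period).
- eyes.snapshot(name): name is "side" or "top"; returns the picture (480x640x3 uint8, blue, green, red); there is no depth.
- eyes.camera_model(name): a dict with "fx", "fy", "cx", "cy" (pixels), "D" ([k1, k2, p1, p2, k3] as OpenCV has them; the pictures are not rectified), "extrinsics" (4x4, takes a point from camera to world coordinates). Camera axes: x right, y down, z forward; pixel columns grow to the right and rows downward; lengths in m; the calibration is good to about 2 mm. A picture is of the moment at which its call begins. camera_model takes no time and is no camera call.
- ctrl.close_job(): hands the job in; it is judged then, once.
Trained networks look in the newest picture that a camera, given by its name, has taken for a name from the list of things; names that differ only in an ending like _2 or _b are one class to them, and where a whole thing is asked for, a point or a joint stands for the part that bears it (a point fixed in the world has none). Each returns a list of dicts, best first, with "p" (0 to 1); they miss things now and then, are a little off and sometimes report something else, mostly with a low value. They report only what shows in the picture. A call takes as long as a camera call. They do not tell look-alikes from the thing itself.
- spotter.outline_of(camera, target): "region" (480x640 bool, what is visible of it) and "rect" ([left, top, width, height] in pixels, round what is visible of it).
- spotter.place_of(camera, target): "location" ([column, row] in pixels: a listed point, or the origin of a listed thing).
The state is a dict: "clock": time; "joint_pos": joint angles; "qvel": joint speeds; "tau": joint torques, N m; "tool_pos": TCP position; "orientation": TCP orientation; "force": force on the tool from outside, world axes, zero at the start; "moment": the same for the moment, N m; "opening": finger opening in m; "gripper_force": force on a finger pad.
Only numpy, scipy, OpenCV 4.12 (cv2) and the standard library are available. Lean on these libraries where they do the work, as an engineer would, in place of code of your own. Each camera call takes 0.05 s, during which the arm holds its last target. There are 200 camera calls.

## Working session

There is one attempt and no reset: what is moved stays moved. The work goes in short steps, Python scripts to look and compute and a shell command to move; the robot and the scene stay as the last step left them, time stands still between calls to the robot, and variables do not carry over. Pictures are saved under pics/ and viewed, at most 10 in all, crops included, and the job is handed in when it is done.

```bash
mkdir -p pics; cat > h.py <<'E'
import numpy as np, cv2
from plant import get_obs, eyes, ctrl, spotter
from scipy.spatial.transform import Rotation as R
def ray(cam,px):
    m=eyes.camera_model(cam);K=np.array([[m['fx'],0,m['cx']],[0,m['fy'],m['cy']],[0,0,1]])
    u=cv2.undistortPoints(np.array([[px]],float),K,np.array(m['D']))[0,0]
    T=np.array(m['extrinsics']);return T[:3,3],T[:3,:3]@np.array([u[0],u[1],1])
def atz(cam,px,z):
    o,d=ray(cam,px);return (o+d*(z-o[2])/d[2]).round(4)
def tool(p):
    o=get_obs();r=R.from_euler('xyz',o['orientation'],degrees=True)
    return (r.inv().apply(np.array(p)-o['tool_pos'])*1000).round(1)
E
python3 - <<'E'
from h import *
for c in ('top','side'):
    cv2.imwrite(f'pics/{c}0.png',eyes.snapshot(c))
    print(c,np.array(eyes.camera_model(c)['extrinsics'])[:3,3])
    for n,z in (('stop_top',.093),('wing_a',.082),('wing_b',.082),('stop_station',0),('reset_push_top',.077),('reset_station',0),('paint_jar',0),('figurine',.056),('brush_cup',0)):
        for d in spotter.place_of(c,n)[:3]: print(n,round(d['p'],2),np.round(d['location'],1),atz(c,d['location'],z))
o=get_obs();print(o['clock'],o['orientation'],o['tool_pos'],o['opening'])
E
```

```text
top [0.40547671 0.06490504 1.58851552]
stop_top 0.72 [402.6 252.2] [ 0.5467 -0.1592  0.093 ]
wing_a 0.78 [406.4 242.9] [ 0.5717 -0.1711  0.082 ]
wing_a 0.49 [397.3 264.6] [ 0.5158 -0.1465  0.082 ]
wing_b 0.78 [406.4 242.9] [ 0.5717 -0.1711  0.082 ]
wing_b 0.49 [397.3 264.6] [ 0.5158 -0.1465  0.082 ]
stop_station 0.69 [398.8 256.3] [ 0.5443 -0.1625  0.    ]
reset_push_top 0.38 [257.2 250.3] [0.5534 0.2132 0.077 ]
reset_station 0.75 [256.7 256.1] [0.5452 0.2219 0.    ]
paint_jar 0.64 [323.6 256.4] [0.5444 0.0413 0.    ]
paint_jar 0.55 [333.1 289.8] [0.4545 0.016  0.    ]
figurine 0.63 [333.2 169.2] [0.7718 0.016  0.056 ]
brush_cup 0.93 [148.7 268.8] [0.5097 0.5187 0.    ]
brush_cup 0.87 [196.6 259.7] [0.5351 0.3859 0.    ]
side [-0.14734932  1.19346023  1.0378934 ]
stop_top 0.44 [389.5 213.3] [ 0.5507 -0.1612  0.093 ]
wing_a 0.57 [399.5 223.3] [ 0.5083 -0.1459  0.082 ]
wing_b 0.57 [399.5 223.3] [ 0.5083 -0.1459  0.082 ]
stop_station 0.63 [386.5 240.1] [ 0.552  -0.1568  0.    ]
stop_station 0.23 [280.4 349.6] [0.5316 0.3872 0.    ]
reset_push_top 0.56 [279.1 353.4] [0.4765 0.4578 0.077 ]
reset_push_top 0.45 [314.3 286.6] [0.547  0.2247 0.077 ]
reset_station 0.81 [322.7 308. ] [0.5341 0.2064 0.    ]
paint_jar 0.87 [354.2 276.3] [0.5379 0.0477 0.    ]
paint_jar 0.58 [387.8 281.6] [0.4498 0.0156 0.    ]
figurine 0.67 [293.3 226.3] [0.7751 0.0089 0.056 ]
brush_cup 0.92 [281.3 350.6] [0.5278 0.3886 0.    ]
brush_cup 0.69 [253.1 384.4] [0.515  0.5078 0.    ]
1.0 [-1.79999451e+02 -8.93494214e-04 -1.54116630e+02] [ 0.29464138 -0.60727379  0.22657444] 0.08754499117697143
```

View pics/top0.png

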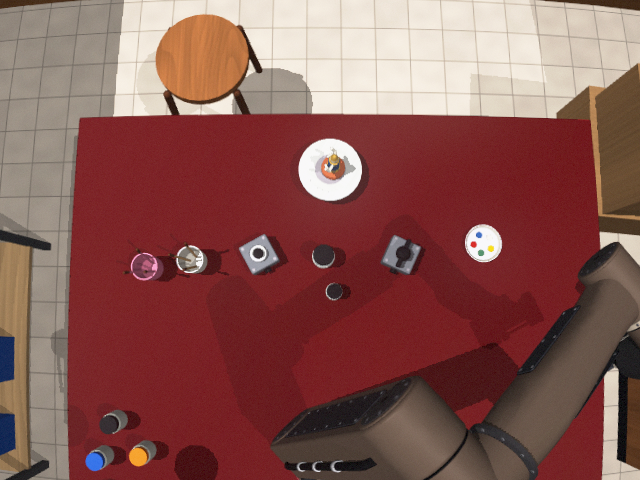

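View pics/side0.png

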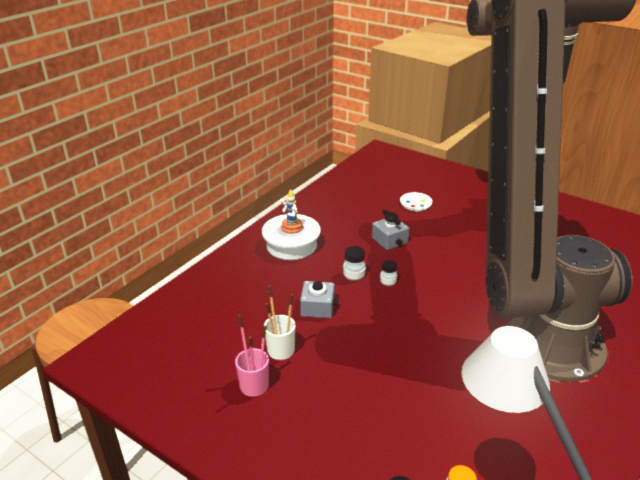

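The top view shows the stop button at about (402,253), with wings running from (406,243) to (397,265). The reset is at (258,253) and the jar at (323,256). In the side view the stop is at (390,215) and the reset at (317,290). That puts the stop at about (0.546, -0.160) with the wing axis at -23.7°. I'll turn the tool to yaw 156.3° so its x lies along the wings, close the fingers and move above the button.

```bash
python3 -m crank '[0,0,0.173,0,0,0,0, 0,0,0.173,0,0,0,0, 0,0,0.173,0,0,0,0, 0,0,0.173,0,0,0,0, 0,0,0.173,0,0,0,0]'
python3 -m crank '[0,0,0,-5,45,0,0, 0,0,0,-5,45,0,0, 0,0,0,-5,45,0,0, 0,0,0,-5,45,0,0, 0,0,0,-5,45,0,0]'
python3 -m crank '[0,0,0,-5,45,0,0, 0,0,0,-5,45,0,0, 0,0,0,-5,45,0,0, 0,0,0,-5,45,0,0, 0,0,0,-5,45,0,0]'
python3 - <<'E'
from h import *
o=get_obs();print(o['orientation'],o['joint_pos'],tool([.546,-.160,.115]))
E
```

```text
clock: 1.62
tool_pos: [0.2947, -0.6073, 0.2266]
orientation: [180.0, -0.0, 156.0]
force: [0.9, 0.1, 0.3]
opening: 0.0434
gripper_force: 0.0
clock: 2.25
tool_pos: [0.4085, -0.41, 0.2268]
orientation: [-180.0, 0.0, 156.3]
force: [1.2, -0.8, 0.1]
opening: 0.0007
gripper_force: 0.0
clock: 2.88
tool_pos: [0.5218, -0.2138, 0.2269]
orientation: [180.0, 0.0, 156.3]
force: [0.5, -0.4, 0.5]
opening: 0.0006
gripper_force: 0.0
[1.79991974e+02 3.32556737e-02 1.56331852e+02] [-2.39541200e+00  1.00999673e+01 -1.35807848e+01  5.00971491e-03
 -6.62853465e+01 -1.11274747e+02] [ -0.5  59.  111.9]
```

```bash

python3 -m crank '[0,0,0,0,30,0,0, 0,0,0,0,29,0,0, 0,0,0,0,0,50,0, 0,0,0,0,0,50,0, 0,0,0,0,0,12,0]'
python3 -m crank '[0,0,0,0,0,0,0]'
python3 - <<'E'
from h import *
a=eyes.snapshot('side');b=eyes.snapshot('top')
f=lambda im,x,y:cv2.resize(im[y-50:y+50,x-65:x+65],(520,400),interpolation=cv2.INTER_CUBIC)
cv2.imwrite('pics/1.png',cv2.resize(np.hstack([f(a,390,215),f(b,402,253)]),(800,308)))
for c in('side','top'):
  for d in spotter.place_of(c,'stop_top')[:2]: print(c,d['p'],atz(c,d['location'],.093))
print(tool([.546,-.160,.093]))
E
```

```text
clock: 3.5
tool_pos: [0.5428, -0.161, 0.1119]
orientation: [-179.9, -0.3, 156.3]
force: [1.0, 0.3, 0.4]
opening: 0.0007
gripper_force: 0.0
clock: 3.62
tool_pos: [0.5451, -0.1614, 0.1149]
orientation: [-180.0, -0.0, 156.3]
force: [0.4, -1.1, 0.8]
opening: 0.0004
gripper_force: 0.0
side 0.51 [ 0.5466 -0.1647  0.093 ]
top 0.44 [ 0.5479 -0.1651  0.093 ]
top 0.23 [0.5247 0.3748 0.093 ]
[ 0.7  1.2 23.5]
```

View pics/1.png

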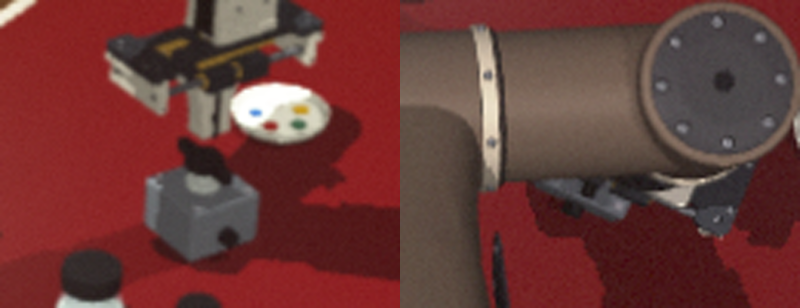

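The closed fingertips are right above the black head (head at about (205,160) in the left crop). Next I press down.

```bash

python3 -m crank '[0,0,0,0,0,10,0, 0,0,0,0,0,10,0, 0,0,0,0,0,3,0, 0,0,0,0,0,2,0, 0,0,0,0,0,2,0]'
python3 -m crank '[0,0,0,0,0,2,0, 0,0,0,0,0,1,0, 0,0,0,0,0,1,0, 0,0,0,0,0,0,0]'
```

```text
clock: 4.45
tool_pos: [0.5447, -0.1612, 0.0873]
orientation: [-180.0, -0.0, 156.3]
force: [0.7, 0.2, -0.8]
opening: 0.0006
gripper_force: 0.0
clock: 4.95
tool_pos: [0.5449, -0.1613, 0.0843]
orientation: [-180.0, 0.0, 156.3]
force: [-2.8, 0.3, 6.9]
opening: 0.0003
gripper_force: 3.2
```

```bash

python3 -m crank '[0,0,0,0,0,1,0, 0,0,0,0,0,0,0]'
python3 -m crank '[0,0,0,0,0,-20,0, 0,0,0,0,0,-20,0, 0,0,0,0,-37,0,0]'
python3 - <<'E'
from h import *
a=eyes.snapshot('side')
cv2.imwrite('pics/2.png',cv2.resize(a[165:265,325:455],(520,400),interpolation=cv2.INTER_CUBIC))
for d in spotter.place_of('side','stop_top')[:1]: print(d['p'],d['location'],atz('side',d['location'],.085),atz('side',d['location'],.093))
for d in spotter.place_of('side','wing_a')[:2]: print(d['p'],d['location'],atz('side',d['location'],.074))
E
```

```text
clock: 5.2
tool_pos: [0.5451, -0.1613, 0.0839]
orientation: [-180.0, 0.1, 156.4]
force: [-3.7, 1.4, 11.6]
opening: 0.0004
gripper_force: 5.7
clock: 5.58
tool_pos: [0.5319, -0.1944, 0.1244]
orientation: [179.9, 0.2, 156.5]
force: [0.5, 0.1, -1.0]
opening: 0.0007
gripper_force: 0.0
0.63 [291.3, 228.0] [0.7473 0.0541 0.085 ] [0.7397 0.0637 0.093 ]
0.72 [315.0, 282.9] [0.5563 0.2085 0.074 ]
0.71 [386.3, 217.1] [ 0.5621 -0.1646  0.074 ]
```

View pics/2.png

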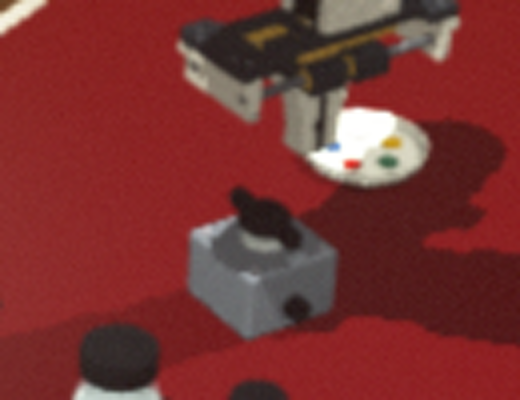

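The head now sits lower, at about (265,220) in the crop, so it is latched. The near wing (wing_b, about (290,238)) has to be pushed from its -y side toward +y. I'll lower the fingertip beside it.

```bash

python3 -m crank '[0,0,0,33,0,0,0, 0,0,0,0,0,25,0, 0,0,0,0,0,20,0, 0,0,0,0,0,10,0, 0,0,0,0,0,3,0]'
python3 -m crank '[0,0,0,0,3,0,0, 0,0,0,0,3,0,0, 0,0,0,0,3,0,0, 0,0,0,0,3,0,0, 0,0,0,0,3,0,0]'
```

```text
clock: 6.35
tool_pos: [0.4998, -0.1816, 0.0641]
orientation: [-180.0, -0.0, 156.3]
force: [-0.3, 0.8, 0.5]
opening: 0.0003
gripper_force: 0.0
clock: 6.98
tool_pos: [0.5059, -0.1679, 0.0647]
orientation: [180.0, 0.0, 156.3]
force: [-0.6, -0.3, -0.6]
opening: 0.0003
gripper_force: 0.3
```

```bash

python3 -m crank '[0,0,0,0,3,0,0, 0,0,0,0,2,0,0]'
python3 -m crank '[0,0,0,0,2,0,0, 0,0,0,0,0,0,0]'
```

```text
clock: 7.22
tool_pos: [0.5075, -0.1635, 0.0646]
orientation: [-180.0, -0.0, 156.3]
force: [-1.7, -2.6, 2.1]
opening: 0.0005
gripper_force: 1.4
clock: 7.48
tool_pos: [0.5085, -0.1616, 0.0645]
orientation: [-180.0, -0.0, 156.3]
force: [-2.3, -1.1, 2.6]
opening: 0.0005
gripper_force: 1.2
```

Contact made at about 2.7 N. Now I follow the arc clockwise.

```bash

python3 -m crank '[0,0,0.12,1.9,4.1,0,0, 0,0,0.12,1.9,4.1,0,0, 0,0,0.12,1.9,4.1,0,0, 0,0,0.12,1.9,4.1,0,0, 0,0,0.12,1.9,4.1,0,0]'
python3 -m crank '[0,0,0.12,1.9,4.1,0,0, 0,0,0.08,1.3,2.7,0,0, 0,0,0,0,0,0,0]'
python3 - <<'E'
from h import *
print(get_obs()['joint_pos'])
a=eyes.snapshot('side')
cv2.imwrite('pics/3.png',cv2.resize(a[165:265,325:455],(520,400),interpolation=cv2.INTER_CUBIC))
E
```

```text
clock: 8.1
tool_pos: [0.5133, -0.1398, 0.0646]
orientation: [-180.0, -0.0, 121.7]
force: [-2.6, -1.3, 2.6]
opening: 0.0006
gripper_force: 1.5
clock: 8.48
tool_pos: [0.5176, -0.1336, 0.0644]
orientation: [-180.0, -0.0, 110.5]
force: [-2.8, -1.9, 2.1]
opening: 0.0006
gripper_force: 1.3
[ 6.54027045e+00  1.69567408e+01 -2.87429582e+01 -1.63647091e-02
 -4.43294644e+01 -1.66000636e+02]
```

View pics/3.png

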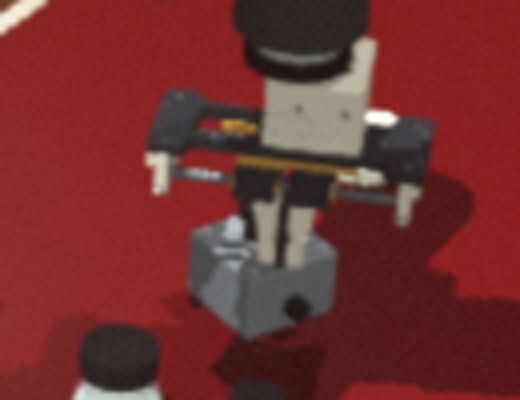

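The fingers, at about (280,230) in the crop, have carried the wing about 0.8 rad clockwise. I'll back out along the same arc, then go up and away.

```bash

python3 -m crank '[0,0,-0.14,-2.2,-4.8,0,0, 0,0,-0.14,-2.2,-4.8,0,0, 0,0,-0.14,-2.2,-4.8,0,0, 0,0,-0.14,-2.2,-4.8,0,0, 0,0,-0.14,-2.2,-4.8,0,0]'
python3 -m crank '[0,0,-0.1,-1.6,-5,0,0, 0,0,0,0,-12,0,0, 0,0,0,0,0,-40,0, 0,0,0,0,0,-40,0, 0,0,0,0,0,0,0]'
python3 - <<'E'
from h import *
o=get_obs();print(o['orientation'],o['joint_pos'])
a=eyes.snapshot('side')
cv2.imwrite('pics/4.png',cv2.resize(a[165:265,325:455],(520,400),interpolation=cv2.INTER_CUBIC))
for d in spotter.place_of('side','reset_push_top')[:3]: print(d['p'],d['location'],atz('side',d['location'],.077))
eyes.snapshot('top')
for n,z in(('reset_push_top',.077),('reset_station',0)):
  for d in spotter.place_of('top',n)[:3]: print(d['p'],d['location'],atz('top',d['location'],z))
print(tool([.548,.218,.165]))
E
```

```text
clock: 9.15
tool_pos: [0.5058, -0.1567, 0.0646]
orientation: [180.0, 0.1, 151.0]
force: [-0.6, -0.5, -0.1]
opening: 0.0002
gripper_force: 0.4
clock: 9.78
tool_pos: [0.5016, -0.1731, 0.1478]
orientation: [179.9, 0.4, 156.3]
force: [0.3, 1.4, -0.6]
opening: 0.0001
gripper_force: 0.0
[179.86089166   0.36030033 156.25205163] [ 2.17145218e+00  1.06497344e+01 -2.41056246e+01  3.95878239e-02
 -5.48597849e+01 -1.15941640e+02]
0.63 [316.6, 283.2] [0.55   0.2103 0.077 ]
0.29 [389.5, 240.9] [ 0.4913 -0.058   0.077 ]
0.65 [256.7, 250.1] [0.554  0.2145 0.077 ]
0.82 [260.3, 255.1] [0.548  0.2122 0.    ]
[112.  377.5 -21.5]
```

View pics/4.png

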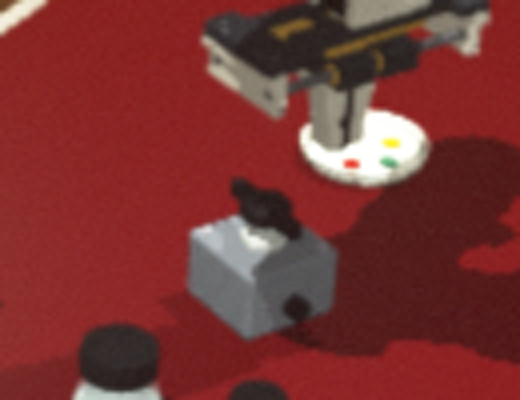

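The head is back out, with its top at about (265,205) and the collar visible beneath it. The reset button is at about (0.552, 0.213). I'll turn the gripper first so its wide body stays clear of the brushes.

```bash

python3 -m crank '[0,0,-0.187,0,0,-10,0, 0,0,-0.187,0,0,-10,0, 0,0,-0.187,0,0,0,0, 0,0,-0.187,0,0,0,0, 0,0,-0.187,0,0,0,0]'
python3 -m crank '[0,0,-0.187,0,0,0,0, 0,0,-0.187,0,0,0,0, 0,0,-0.187,0,0,0,0, 0,0,-0.187,0,0,0,0, 0,0,0,0,0,0,0]'
python3 - <<'E'
from h import *
o=get_obs();print(o['joint_pos'],tool([.552,.213,.095]))
E
```

```text
clock: 10.65
tool_pos: [0.4989, -0.1726, 0.1635]
orientation: [179.9, -0.1, -149.8]
force: [0.2, 1.0, -0.1]
opening: 0.0001
gripper_force: 0.0
clock: 11.28
tool_pos: [0.499, -0.1726, 0.1636]
orientation: [179.9, -0.0, -107.3]
force: [-0.1, -0.1, 0.4]
opening: 0.0002
gripper_force: 0.0
[ 2.21367103e+00  9.78296173e+00 -2.28482715e+01 -8.61916157e-03
 -5.74673698e+01 -1.95417196e+01] [-383.9   64.2   68.5]
```

```bash

python3 -m crank '[0,0,0,-38,6,0,0, 0,0,0,-38,6,0,0, 0,0,0,-38,6,0,0, 0,0,0,-38,6,0,0, 0,0,0,-38,6,0,0]'
python3 -m crank '[0,0,0,-38,7,0,0, 0,0,0,-38,7,0,0, 0,0,0,-38,7,0,0, 0,0,0,-38,7,0,0, 0,0,0,-38,6,0,0]'
python3 -m crank '[0,0,0,-4,0,35,0, 0,0,0,0,0,33,0, 0,0,0,0,0,0,0]'
python3 - <<'E'
from h import *
a=eyes.snapshot('side')
cv2.imwrite('pics/5.png',cv2.resize(a[220:340,230:390],(640,480),interpolation=cv2.INTER_CUBIC))
print(tool([.552,.213,.077]))
E
```

```text
clock: 11.9
tool_pos: [0.527, 0.0189, 0.1641]
orientation: [180.0, -0.0, -107.6]
force: [0.8, -0.5, -0.4]
opening: 0.0004
gripper_force: 0.0
clock: 12.52
tool_pos: [0.5508, 0.2104, 0.164]
orientation: [180.0, -0.0, -107.6]
force: [0.2, -1.1, 0.2]
opening: 0.0005
gripper_force: 0.0
clock: 12.9
tool_pos: [0.5503, 0.2119, 0.0936]
orientation: [179.8, -0.3, -107.5]
force: [0.5, -0.1, 1.0]
opening: 0.0001
gripper_force: 0.0
[-0.6 -0.2 18.7]
```

View pics/5.png

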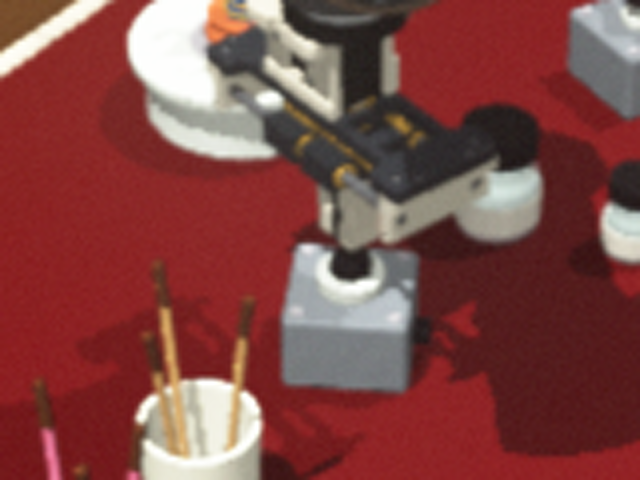

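The fingertips, at about (355,240) in the crop, are centred over the black reset button at (352,265). The brushes and jar are clear. Pressing now.

```bash

python3 -m crank '[0,0,0,0,0,12,0, 0,0,0,0,0,6,0, 0,0,0,0,0,3,0, 0,0,0,0,0,2,0, 0,0,0,0,0,1,0]'
python3 -m crank '[0,0,0,0,0,1,0, 0,0,0,0,0,0,0]'
```

```text
clock: 13.58
tool_pos: [0.5522, 0.213, 0.0729]
orientation: [-180.0, 0.0, -107.2]
force: [-1.8, -1.1, 3.9]
opening: 0.0004
gripper_force: 1.9
clock: 13.82
tool_pos: [0.5522, 0.213, 0.0717]
orientation: [-180.0, 0.0, -107.2]
force: [-1.7, -1.3, 4.7]
opening: 0.0005
gripper_force: 2.3
```

```bash

python3 -m crank '[0,0,0,0,0,1,0, 0,0,0,0,0,1,0, 0,0,0,0,0,0,0]'
```

```text
clock: 14.2
tool_pos: [0.5523, 0.2131, 0.0711]
orientation: [-180.0, 0.0, -107.2]
force: [-6.1, -1.7, 16.3]
opening: 0.0004
gripper_force: 8.2
```

The force jumped to 16 N, so the button is on its hard stop and fully in. I'll release and retreat.

```bash

python3 -m crank '[0,0,0,0,0,-10,0, 0,0,0,0,0,-40,0, 0,0,0,0,0,-50,0, 0,0,0,0,0,-30,0, 0,0,0,0,0,0,0]'
python3 - <<'E'
from h import *
a=eyes.snapshot('side');cv2.imwrite('pics/6.png',a[150:400,220:460].repeat(2,0).repeat(2,1))
E
```

```text
clock: 14.82
tool_pos: [0.5535, 0.2141, 0.2024]
orientation: [-179.8, 0.3, -107.2]
force: [0.4, -0.1, -0.0]
opening: 0.0004
gripper_force: 0.0
```

View pics/6.png

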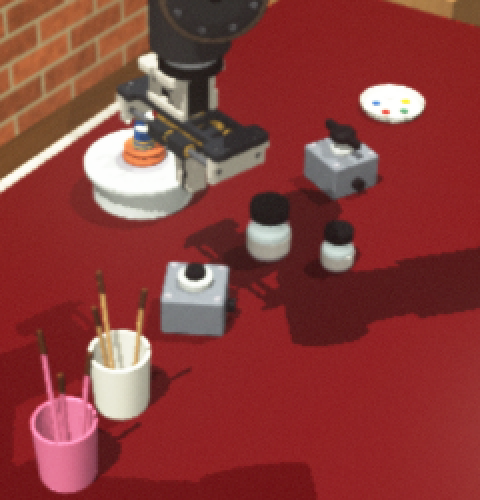

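Both buttons are out: the stop at about (343,135) and the reset at (195,272). The figurine, jar, cup and palette look unmoved, and the arm is clear.

```bash
python3 -c "
from plant import ctrl
print(ctrl.close_job())"
```

```text
the job is handed in; nothing more can be done
None
```

The emergency stop check is done in the order asked and handed in: the stop was pressed until it latched, twisted clockwise about 0.8 rad until it sprang back out, then the reset was pressed fully in and released; the other items look unmoved in the final picture.

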